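# Complete the dryer's roller set, then show the worn roller to the phone

### The job

The dryer is being overhauled: one by one, put the two new white rollers, hub up, fully down into the two empty pockets of the teal block and let go of them. Then take the worn black roller, the one with the orange mark, out of the block by its hub and hold it up, still and in mid-air, for the phone to photograph: the orange mark 15 cm straight out from the lens and facing squarely back into it, the roller leaning back with its hub uppermost so that the phone looks at its side square-on. Finish while still holding it there; leave the other black roller and everything else where it is, and do not touch the phone or its stand.

Things in the scene. Friction and masses are not known exactly. Their poses are not given: they have to be found in the camera images.
- block: teal square block with four round pockets, 170 x 170 x 22 mm, fixed to the table, turned any way. Origin: centre of the underside (table level); z up. The pocket centres lie 40 mm from the centre along both x and y (80 mm between neighbours). Two pockets on one diagonal hold black rollers at the start, the other two are empty
- block_hole0 (a point): centre of a pocket's mouth, level with the block's top (22 mm above the table). The pocket is 47 mm in diameter and 15 mm deep: a roller fully down in it has its underside 7 mm above the table
- block_hole1 (a point): centre of a pocket's mouth, level with the block's top (22 mm above the table). The pocket is 47 mm in diameter and 15 mm deep: a roller fully down in it has its underside 7 mm above the table
- block_hole2 (a point): centre of a pocket's mouth, level with the block's top (22 mm above the table). The pocket is 47 mm in diameter and 15 mm deep: a roller fully down in it has its underside 7 mm above the table
- block_hole3 (a point): centre of a pocket's mouth, level with the block's top (22 mm above the table). The pocket is 47 mm in diameter and 15 mm deep: a roller fully down in it has its underside 7 mm above the table
- new_a: new roller with white tyre and brass hub, standing in the carton (its floor is 4 mm thick): tyre 44 mm diameter, 30 mm tall; round hub 16 mm diameter rising 24 mm above it; about 110 g. Origin: centre of the underside; z up along the hub
- new_b: the second new roller, like new_a, standing in the same carton about 100 mm from it; either may go in either empty pocket
- worn: worn roller with black tyre and steel hub and an orange mark (13 mm wide stripe down the tyre's side, continued on its top face), in a pocket: tyre 44 mm diameter, 30 mm tall; round hub 16 mm diameter rising 24 mm above it; about 110 g. Origin: centre of the underside; z up along the hub; the x axis points from the roller's axis out through the orange mark. It can be turned any way
- worn_mark (a point): middle of the orange stripe on the worn roller's side: 22 mm from its axis along x, 15 mm above its underside
- good: good old roller with black tyre and steel hub, no mark, in the pocket diagonally across, to be left alone: tyre 44 mm diameter, 30 mm tall; round hub 16 mm diameter rising 24 mm above it; about 110 g. Origin: centre of the underside; z up along the hub
- carton: open cardboard tray 130 x 220 mm, walls 18 mm high and 4 mm thick, floor 4 mm thick, fixed; holds the new rollers. Origin: centre of the underside
- phone: white phone held crosswise (150 wide, 74 high, 12 mm thick), black screen to the far side, lens in a blue ring mid-way on the other. Origin: lens, 240-300 mm up. It looks along its own -x, to the robot and always 25 degrees below level; y level, z up its face. The roller is shown right when its axes are parallel to these (x with x, z with z), hub leaning 25 degrees away from the phone
- focus (a point): the point where the orange mark is to be: 150 mm straight out from the lens (at -150 mm on the phone's x axis)
- stand: stand of the phone: foot 96 mm in diameter and 14 mm high, a round column 16 mm thick behind the phone; fixed. Origin: centre of the foot's underside
- screwdriver: screwdriver with red handle lying to the robot's right; leave it
- wrench: steel wrench lying to the robot's right; leave it
- detergent: blue detergent bottle, 70 mm diameter, 125 mm tall, at the left; leave it
- mug: white mug at the left; leave it
- vase: round blue vase, 112 mm diameter, 140 mm tall, at the far right; leave it
- jar: amber jar, 60 mm diameter, 90 mm tall, at the near left; leave it
Things that resemble listed ones, but are neither listed nor needed, are in the scene too. Leave any green look-alike of the worn alone.

How it is judged:
On the way, in this order (a step that is already met when the one before it is completed fails the run):
1. the first new roller sits fully down in an empty pocket, released, the worn one still in its pocket (distance of worn from where it was at the start of the episode below 0.008 m and ((((horizontal distance between new_a and block_hole0 below 0.004 m or horizontal distance between new_a and block_hole1 below 0.004 m or horizontal distance between new_a and block_hole2 below 0.004 m or horizontal distance between new_a and block_hole3 below 0.004 m) and z of new_a in the frame of block between 0.003 and 0.0105 m and angle between new_a's own z axis and vertical below 0.12 rad) and contact force between the fingers and new_a below 0.1 N) or (((horizontal distance between new_b and block_hole0 below 0.004 m or horizontal distance between new_b and block_hole1 below 0.004 m or horizontal distance between new_b and block_hole2 below 0.004 m or horizontal distance between new_b and block_hole3 below 0.004 m) and z of new_b in the frame of block between 0.003 and 0.0105 m and angle between new_b's own z axis and vertical below 0.12 rad) and contact force between the fingers and new_b below 0.1 N))), for 0.2 s.
2. both new rollers sit fully down in pockets, released, the worn one still in its pocket (distance of worn from where it was at the start of the episode below 0.008 m and (horizontal distance between new_a and block_hole0 below 0.004 m or horizontal distance between new_a and block_hole1 below 0.004 m or horizontal distance between new_a and block_hole2 below 0.004 m or horizontal distance between new_a and block_hole3 below 0.004 m) and z of new_a in the frame of block between 0.003 and 0.0105 m and angle between each of new_a, new_b's own z axis and vertical below 0.12 rad and contact force between the fingers and new_a below 0.1 N and (horizontal distance between new_b and block_hole0 below 0.004 m or horizontal distance between new_b and block_hole1 below 0.004 m or horizontal distance between new_b and block_hole2 below 0.004 m or horizontal distance between new_b and block_hole3 below 0.004 m) and z of new_b in the frame of block between 0.003 and 0.0105 m and contact force between the fingers and new_b below 0.1 N), for 0.2 s.
3. the worn roller is lifted out of the block in the gripper (height (world z) of worn above 0.08 m and contact force between the fingers and worn above 1 N), for 0.2 s.
At the end, for the whole second after the job is handed in: All three other rollers sit fully down in pockets (within 4 mm, upright), new ones released. Worn roller held still in the fingers, touching nothing else, over 110 mm up, mark within 25 mm of the point 150 mm out from the lens, x and z axes within 0.25 rad of the phone's, mark to the lens ((horizontal distance between new_a and block_hole0 below 0.004 m or horizontal distance between new_a and block_hole1 below 0.004 m or horizontal distance between new_a and block_hole2 below 0.004 m or horizontal distance between new_a and block_hole3 below 0.004 m) and z of new_a in the frame of block between 0.003 and 0.0105 m and angle between each of new_a, new_b, good's own z axis and vertical below 0.12 rad and (horizontal distance between new_b and block_hole0 below 0.004 m or horizontal distance between new_b and block_hole1 below 0.004 m or horizontal distance between new_b and block_hole2 below 0.004 m or horizontal distance between new_b and block_hole3 below 0.004 m) and z of new_b in the frame of block between 0.003 and 0.0105 m and (horizontal distance between good and block_hole0 below 0.004 m or horizontal distance between good and block_hole1 below 0.004 m or horizontal distance between good and block_hole2 below 0.004 m or horizontal distance between good and block_hole3 below 0.004 m) and z of good in the frame of block between 0.003 and 0.0105 m and contact force between the fingers and new_a below 0.1 N and contact force between the fingers and new_b below 0.1 N and distance between worn_mark and focus below 0.025 m and angle between the x axis of worn and the x axis of phone, either way round below 0.25 rad and angle between the z axis of worn and the z axis of phone, either way round below 0.25 rad and angle between worn's own x axis and vertical below 1.45 rad and angle between worn's own z axis and vertical below 0.8 rad and height (world z) of worn above 0.11 m and contact force between the fingers and worn above 1 N and linear speed of worn below 0.03 m/s and angular speed of worn below 0.3 rad/s and contact force between worn and stand below 0.1 N and contact force between worn and block below 0.1 N); the arm keeps its last pose, push and grip.
It fails at once if the good old roller is moved by more than 10 mm (distance of good from where it was at the start of the episode above 0.01 m).
It fails at once if the phone or its stand is touched (contact force between any of the arm, the fingers, worn and stand above 1 N).
It fails at once if a bystander is moved by more than 30 mm (distance of any of screwdriver, wrench, detergent, mug, vase, jar from where it was at the start of the episode above 0.03 m).
It also fails if it takes over 72 s, if anything falls off the work surface, if the arm or the gripper's body presses on something with over 40 N, if the wrist force passes 120 N, or if a joint passes its speed limit or range.

### The arm

A 7-joint arm with a two-finger parallel gripper is mounted at the origin on the work surface. World frame = base frame: x ahead of the robot, y to its left, z up, the work surface at z = 0. Lengths are in m, angles in rad, forces in N, time in s.
With the tool pointing down it reaches from about 0.35 to 0.9 m from the base axis. Payload 8.1 kg.
Tool frame: the origin (TCP) lies at the very end of the fingers, on their centre line; the grasp point (between the pads) lies arm.grip_point_offset behind it (arm.grip_point_offset is the distance from the TCP to the grasp point, in m); z points along the fingers, y is the line along which they close (so a half turn about z gives the same grasp; the last joint's range is limited). The gripper opens to 92 mm and grips with 3 to 60 N. Pads are 19 mm wide; open, the fingers measure 130 mm over their backs; the gripper's body (75 mm by 190 mm) begins 47 mm behind the grasp point.
Start: joints at [-1.204, 0.434, 0.025, 1.573, -0.012, 1.134, -0.075], TCP at [0.283, 0.557, 0.227] pointing down, gripper open.
Joint ranges: [-2.62, 2.62], [-0.44, 2.09], [-1.27, 1.32], [0.08, 2.57], [-1.32, 4.46], [0.12, 2], [-2.74, 2.74]. Speed limits (rad/s): [2.22, 2.22, 3.01, 3.01, 3.14, 3.14, 3.14].

### API

Orientations are given as a rotation vector (axis times angle).
In Python, from cell import arm gives the robot as it stands. The module is installed in compiled form; this text tells all that it offers.
- The arm moves only by the shell command python3 -m creep 'ROWS' [OPENING] [FORCE]. ROWS is JSON, a list of rows, each a list of 6 numbers: the shift along the tool's x, y, z scaled (see below), then the turn, a rotation vector about the tool's x, y, z scaled (see below). A call has 1 to 20 rows; each row shifts and turns the commanded pose from where the row before left it, along the tool's axes as they then stand; what a row does not reach is not made up. The controller multiplies each number of a shift by 0.4 m and each number of a turn by 120 degrees. A row lasts 1/12 s, in which the tool goes at most 41.7 mm and 7.16 degrees, less where a joint would pass 70% of its speed; a pose out of reach is approached as far as the arm can. A call with a number of a shift or a turn outside -1 to 1 is refused whole. A call with a gripper value outside its range is refused whole. OPENING is the closure, from -1 (fully open) to 1 (shut), set as the call begins (- or left out, the last holds). The fingers move at their own pace and stop on an object; FORCE is the grip in N (left out, the last holds). Time passes only in rows, so rows that do not move let the fingers close. It gives the time, the measured TCP pose, the force, the opening and the grip force at its end, in the units of the state.
- arm.observe(): the state, without advancing time (a new reading comes with each control period).
- arm.get_image(name): name is "side" or "top" or "wrist"; returns a dict with "frame" (384x512x3 uint8, red, green, blue), "intrinsics" (3x3 intrinsics, pixels), "rvec" (rotation vector, rad) and "tvec" (3), from world to camera coordinates, as OpenCV has them; the wrist camera has in their place "mount" (4x4, takes a point from camera to tool coordinates, whose origin is the TCP and whose axes are the flange's). Camera axes: x right, y down, z forward; pixel columns grow to the right and rows downward; lengths in m; the calibration is good to about 2 mm. A picture is of the moment at which its call begins: read the wrist's pose just before it. There is no depth.
- arm.sign_off(): hands the job in; it is judged then, once.
The state is a dict: "clock": time; "joints": joint angles; "dq": joint speeds; "joint_efforts": joint torques, N m; "position": TCP position; "ee_rot": TCP orientation; "force": force on the tool from outside, world axes, zero at the start; "ft_torque": the same for the moment, N m; "width": opening from 0.0 (shut) to 1.0 (fully open); "gripper_force": force on a finger pad.
Only numpy, scipy, OpenCV 4.12 (cv2) and the standard library are available. Lean on these libraries where they do the work, as an engineer would, in place of code of your own. Each camera call takes 0.05 s, during which the arm holds its last target. There are 200 camera calls.

## Working session

There is one attempt and no reset: what is moved stays moved. The work goes in short steps, Python scripts to look and compute and a shell command to move; the robot and the scene stay as the last step left them, time stands still between calls to the robot, and variables do not carry over. Pictures are saved under pics/ and viewed, at most 10 in all, crops included, and the job is handed in when it is done.

```bash
mkdir -p pics; python3 - <<'E'
from cell import arm
import cv2, numpy as np
s=arm.observe(); print({k:np.round(v,3).tolist() for k,v in s.items()}, arm.grip_point_offset)
for n in("side","top"):
    d=arm.get_image(n); np.savez(f"{n}.npz",**{k:v for k,v in d.items()})
    cv2.imwrite(f"pics/{n}.png",cv2.resize(d["frame"][:,:,::-1],(800,600),interpolation=cv2.INTER_CUBIC))
    print(n,d["intrinsics"],d["rvec"],d["tvec"])
d=arm.get_image("wrist");print(d["mount"],d["intrinsics"])
E
```

```text
{'clock': 0.0, 'joints': [-1.204, 0.435, 0.025, 1.574, -0.012, 1.134, -0.075], 'dq': [-0.0, 0.0, 0.0, -0.001, 0.0, -0.001, 0.001], 'joint_efforts': [0.001, -66.785, 0.985, -31.445, -0.061, 0.043, 0.0], 'position': [0.283, 0.557, 0.226], 'ee_rot': [-0.731, -3.055, 0.002], 'force': [-0.938, -0.07, -0.347], 'ft_torque': [-0.01, -0.012, 0.036], 'gripper_force': 0.0, 'width': 1.002} 0.0188
side [[428.24816005   0.         256.06101565]
 [  0.         428.24816005 193.22143588]
 [  0.           0.           1.        ]] [ 2.3217761  -0.09562956  0.07026636] [-0.49921336  0.16641738  1.41268081]
top [[424.94778436   0.         252.1974791 ]
 [  0.         424.94778436 189.40071901]
 [  0.           0.           1.        ]] [ 2.16106891 -2.17246634  0.09518992] [0.02727352 0.52217515 1.44543685]
[[ 2.25842126e-04 -9.65567384e-01 -2.60152986e-01  7.03988272e-02]
 [ 9.99999974e-01  2.18509262e-04  5.71075674e-05  6.69270483e-05]
 [ 1.70463238e-06 -2.60152992e-01  9.65567409e-01 -1.57675133e-01]
 [ 0.00000000e+00  0.00000000e+00  0.00000000e+00  1.00000000e+00]] [[321.00376503   0.         254.86084135]
 [  0.         321.00376503 193.61129865]
 [  0.           0.           1.        ]]
```

View pics/top.png

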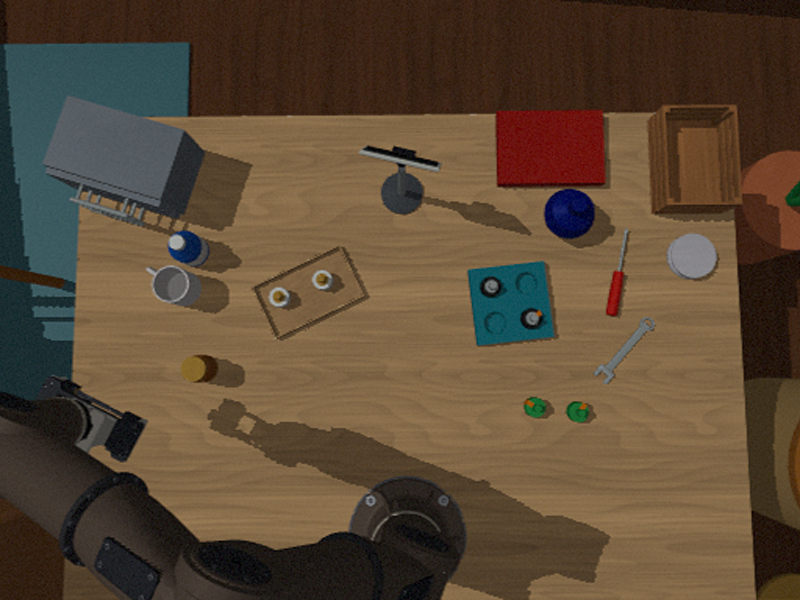

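View pics/side.png

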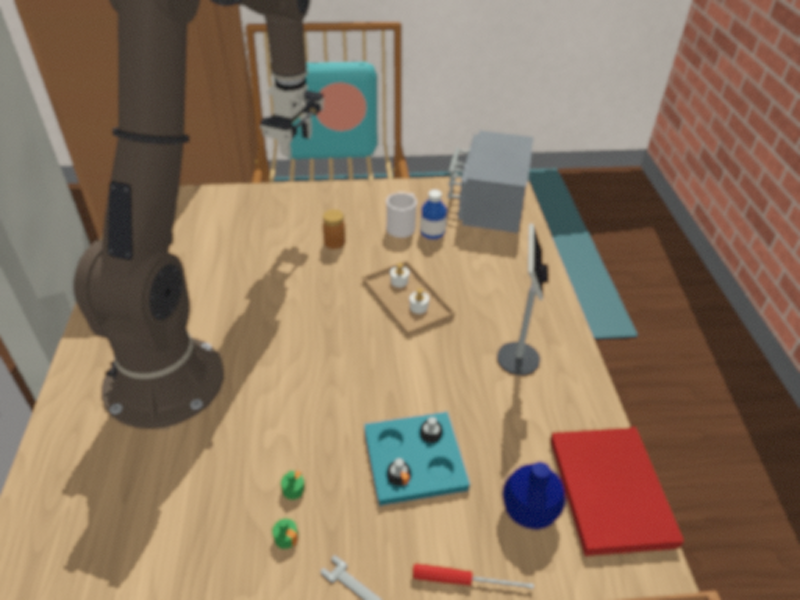

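Top view (800x600): block spans about (469,262)–(554,346). The good roller is at (491,287), the worn one at (532,318) with its orange mark to the upper right, and the empty pockets at (526,284) and (494,322). New rollers stand at (280,297) and (322,280), and the phone's top edge runs (362,149)–(438,169). The side view shows the lens face edge-on.

```bash
cat > h.py <<'E'
import numpy as np, cv2
from scipy.spatial.transform import Rotation as R
def load(n):
    d=np.load(f"{n}.npz"); return d
def cam(d, pose=None):
    """returns K, Rcw (cam->world), origin"""
    if "mount" in d:
        M=np.array(d["mount"]); Rt=R.from_rotvec(pose[1]).as_matrix()
        return np.array(d["intrinsics"]), Rt@M[:3,:3], Rt@M[:3,3]+pose[0]
    Rm=cv2.Rodrigues(np.array(d["rvec"]))[0]
    return np.array(d["intrinsics"]), Rm.T, -Rm.T@np.array(d["tvec"]).ravel()
def ray(c,uv):
    K,Rc,o=c; r=Rc@np.linalg.inv(K)@np.array([uv[0],uv[1],1.]); return r/np.linalg.norm(r)
def atz(c,uv,z):
    r=ray(c,uv); return c[2]+r*(z-c[2][2])/r[2]
def proj(c,P):
    K,Rc,o=c; p=K@(Rc.T@(np.array(P)-o)); return p[:2]/p[2]
def shot(name):
    from cell import arm
    s=arm.observe(); d=arm.get_image("wrist")
    np.savez(f"{name}.npz",pos=s["position"],rot=s["ee_rot"],**d)
    cv2.imwrite(f"pics/{name}.png",cv2.resize(d["frame"][:,:,::-1],(800,600),interpolation=cv2.INTER_CUBIC))
def wcam(name):
    d=np.load(f"{name}.npz"); return cam(d,(d["pos"],d["rot"]))
def rows(pos, rv):
    """shift & turn from the present pose to a target, in tool axes, in units of the command"""
    from cell import arm
    s=arm.observe(); A=R.from_rotvec(s["ee_rot"])
    print("shift",np.round(A.inv().apply(np.array(pos)-s["position"])/.4,4),
          "turn",np.round((A.inv()*R.from_rotvec(rv)).as_rotvec()/np.radians(120),4), "t",s["clock"])
def down(yaw):  # tool z down, tool x at yaw in world
    c,s=np.cos(yaw),np.sin(yaw)
    return R.from_matrix(np.array([[c,s,0],[s,-c,0],[0,0,-1]])).as_rotvec()
E
python3 - <<'E'
from h import *
S=1.5625
c=cam(load("top")); cs=cam(load("side"))
for n,uv,z in [("newL",(280,297),.045),("newR",(322,280),.045),("good",(491,286),.05),("worn",(532,318),.05),("holeA",(526,284),.015),("holeB",(494,322),.015),
 ("b1",(469,270),.022),("b2",(546,262),.022),("b3",(554,339),.022),("b4",(478,346),.022),("phL",(362,150),.3),("phR",(438,168),.3),("foot",(402,193),.014),("mark",(540,313),.037)]:
    print(n,np.round(atz(c,np.array(uv)/S,z),3))
for n,uv,z in [("newL",(399,276),.045),("newR",(419,301),.045),("good",(431,430),.045),("worn",(399,470),.045),("foot",(518,358),.014)]:
    print("side",n,np.round(atz(cs,np.array(uv)/S,z),3))
from cell import arm
E
```

```text
newL [0.52  0.274 0.045]
newR [0.556 0.182 0.045]
good [ 0.54  -0.187  0.05 ]
worn [ 0.47  -0.274  0.05 ]
holeA [ 0.548 -0.27   0.015]
holeB [ 0.464 -0.197  0.015]
b1 [ 0.58  -0.143  0.022]
b2 [ 0.597 -0.314  0.022]
b3 [ 0.425 -0.327  0.022]
b4 [ 0.411 -0.16   0.022]
phL [0.766 0.08  0.3  ]
phR [ 0.731 -0.06   0.3  ]
foot [0.758 0.006 0.014]
mark [ 0.482 -0.295  0.037]
side newL [0.521 0.251 0.045]
side newR [0.559 0.16  0.045]
side good [ 0.541 -0.201  0.045]
side worn [ 0.472 -0.284  0.045]
side foot [ 0.76  -0.003  0.014]
```

```bash
python3 - <<'E'
from h import *
rows([.538,.228,.2],down(np.pi))
E
```

```text
shift [-0.9412 -0.4443  0.066 ] turn [-5.000e-04 -1.000e-04 -2.244e-01] t 0.15
```

```bash
python3 -m creep '[[-0.0785,-0.037,0.0055,0,0,0],[-0.0785,-0.037,0.0055,0,0,0],[-0.0785,-0.037,0.0055,0,0,0],[-0.0785,-0.037,0.0055,0,0,0],[-0.0785,-0.037,0.0055,0,0,0],[-0.0785,-0.037,0.0055,0,0,0],[-0.0785,-0.037,0.0055,0,0,0],[-0.0785,-0.037,0.0055,0,0,0],[-0.0785,-0.037,0.0055,0,0,0],[-0.0785,-0.037,0.0055,0,0,0],[-0.0785,-0.037,0.0055,0,0,0],[-0.0785,-0.037,0.0055,0,0,0],[0,0,0,0,0,-0.056],[0,0,0,0,0,-0.056],[0,0,0,0,0,-0.056],[0,0,0,0,0,-0.056],[0,0,0,0,0,0],[0,0,0,0,0,0]]' 0.2
python3 - <<'E'
from h import *
shot("w1"); rows([.538,.228,.2],down(np.pi))
E
```

```text
clock: 1.65
position: [0.5384, 0.2281, 0.2001]
ee_rot: [-0.007, -3.141, -0.0]
force: [-0.1, -0.5, -0.5]
width: 0.399
gripper_force: 0.0
shift [ 0.0011 -0.0006  0.0004] turn [-0.     -0.0002 -0.0024] t 1.7
```

View pics/w1.png

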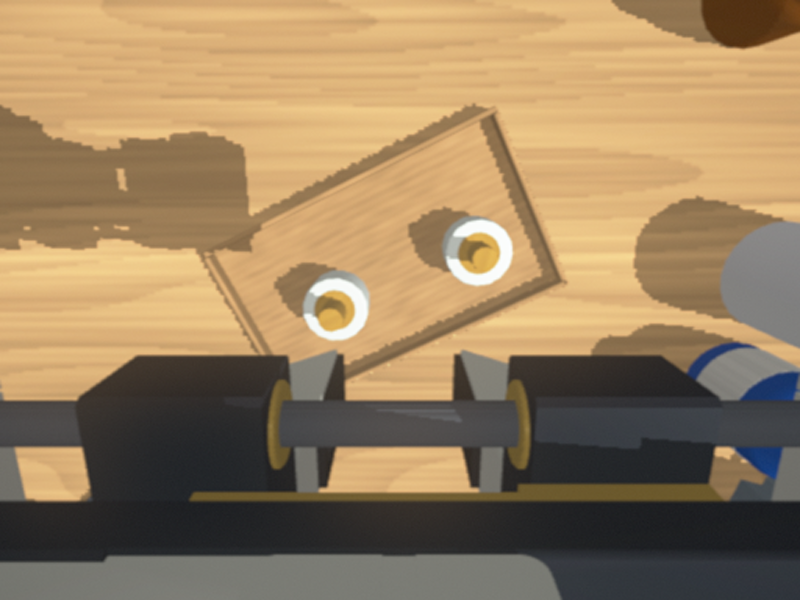

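The wrist view shows both new rollers: hub tops at about (331,318) and (484,258), with the tyre-top circles centred at (337,306) and (478,250).

```bash
python3 - <<'E'
from h import *
S=1.5625; c=wcam("w1")
im=np.load("w1.npz")["frame"]
hsv=cv2.cvtColor(im,cv2.COLOR_RGB2HSV)
for n,h,t in [("R",(331,318),(337,306)),("L",(484,258),(478,250))]:
    print(n,atz(c,np.array(h)/S,.058).round(4),atz(c,np.array(t)/S,.034).round(4))
    # white blob hull -> enclosing ellipse
    m=np.zeros(im.shape[:2],np.uint8); cv2.circle(m,(int(t[0]/S),int(t[1]/S)),26,255,-1)
    w=((hsv[...,1]<60)&(hsv[...,2]>200)&(m>0)).astype(np.uint8)
    pts=cv2.findNonZero(w); (e,ax,a)=cv2.fitEllipse(cv2.convexHull(pts)); print(np.array(e)*S,np.array(ax)*S,atz(c,e,.034).round(4))
E
```

```text
R [0.5586 0.1864 0.058 ] [0.5575 0.1874 0.034 ]
[335.99281311 307.97703266] [61.98072433 68.50303411] [0.5589 0.1866 0.034 ]
L [0.5212 0.2804 0.058 ] [0.5201 0.2804 0.034 ]
[478.85513306 251.91733837] [64.59285021 67.6928401 ] [0.5214 0.281  0.034 ]
```

```bash
python3 - <<'E'
from h import *
rows([.5587,.1866,.037],down(np.pi))
E
```

```text
shift [-0.0514 -0.1038  0.4079] turn [-0.     -0.0002 -0.0024] t 1.7
```

```bash
python3 -m creep '[[-0.0257,-0.0519,0.06,0,0,-0.0012],[-0.0257,-0.0519,0.06,0,0,-0.0012],[0,0,0.07,0,0,0],[0,0,0.07,0,0,0],[0,0,0.06,0,0,0],[0,0,0.05,0,0,0],[0,0,0.0379,0,0,0],[0,0,0,0,0,0],[0,0,0,0,0,0]]' 
python3 -m creep '[[0,0,0,0,0,0],[0,0,0,0,0,0],[0,0,0,0,0,0],[0,0,0,0,0,0],[0,0,0,0,0,0]]' 1 25
python3 - <<'E'
from h import *
shot("w2"); rows([.5587,.1866,.037],down(np.pi))
E
```

```text
clock: 2.45
position: [0.5588, 0.1868, 0.0365]
ee_rot: [0.002, -3.141, 0.001]
force: [-0.0, -0.7, 0.1]
width: 0.403
gripper_force: 0.0
clock: 2.87
position: [0.5592, 0.1868, 0.0373]
ee_rot: [-0.006, 3.141, 0.0]
force: [-0.5, -0.2, -1.1]
width: 0.162
gripper_force: 24.9
shift [ 0.0009 -0.0006  0.0007] turn [0.     0.0001 0.0019] t 2.9167
```

View pics/w2.png

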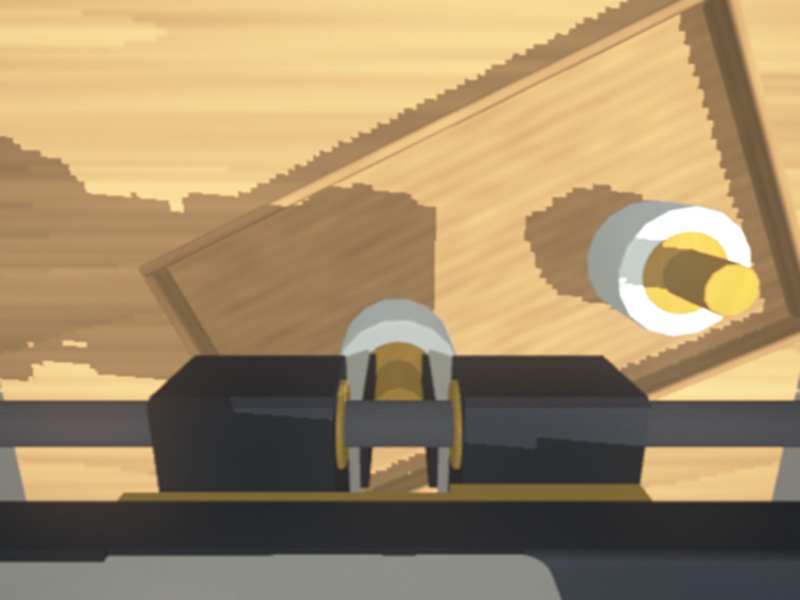

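The roller is gripped: the hub lies between the pads and the width reads 0.162 (15 mm). Next I lift it and look at the block.

```bash
python3 - <<'E'
from h import *
c=wcam("w2"); d=np.load("w2.npz"); p=d["pos"]
for dx in(-.002,0,.002): print(dx,[ (proj(c,[p[0]+dx-.022,p[1],z])*1.5625).round(0) for z in(.004,.034)],(proj(c,[p[0]+dx-.008,p[1],.034])*1.5625).round(0))
rows([.57,-.235,.21],down(np.pi))
E
python3 -m creep '[[0,0,-0.05,0,0,0],[0,0,-0.1,0,0,0],[0,0,-0.1,0,0,0],[0,-0.05,-0.1,0,0,0],[0,-0.09,-0.05,0,0,0],[0,-0.1,-0.02,0,0,0],[0,-0.1,0,0,0,0],[0,-0.1,0,0,0,0],[0,-0.1,0,0,0,0],[0,-0.1,0,0,0,0],[0,-0.1,0,0,0,0],[0,-0.1,0,0,0,0],[-0.02,-0.1,0,0,0,0],[0,-0.08,0,0,0,0],[0,-0.04,0,0,0,0],[0,0,0,0,0,0],[0,0,0,0,0,0],[0,0,0,0,0,0]]'
python3 - <<'E'
from h import *
shot("w3"); rows([.57,-.235,.21],down(np.pi))
E
```

```text
-0.002 [array([398., 290.]), array([397., 311.])] [397. 350.]
0 [array([398., 295.]), array([397., 317.])] [397. 356.]
0.002 [array([398., 300.]), array([397., 322.])] [397. 361.]
shift [-0.0232 -1.0546 -0.4319] turn [0.     0.0001 0.0019] t 2.9167
clock: 4.42
position: [0.569, -0.2344, 0.2022]
ee_rot: [0.008, -3.141, -0.002]
force: [-0.3, 0.5, -0.5]
width: 0.162
gripper_force: 24.9
shift [-0.0021 -0.0026 -0.0192] turn [ 0.0006 -0.      0.003 ] t 4.4667
```

View pics/w3.png

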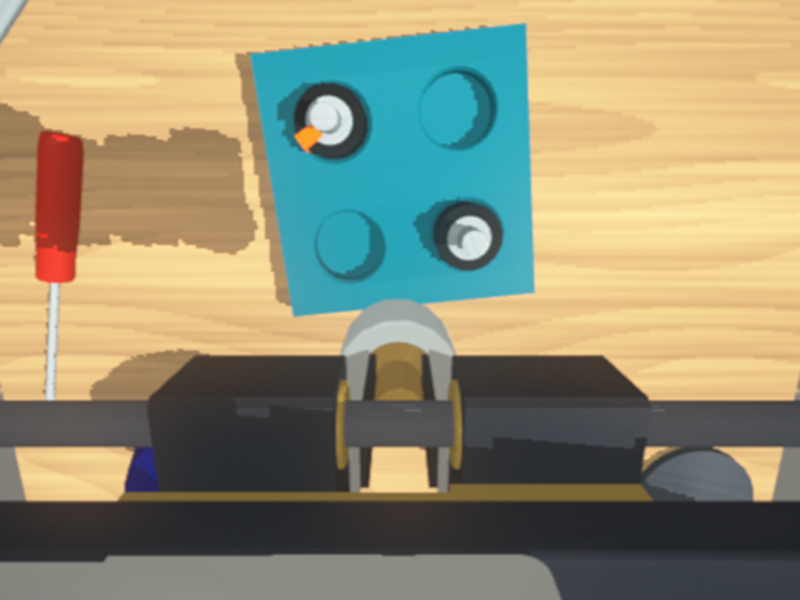

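The block's four corners are at about (251,53), (526,24), (534,292) and (294,316). The empty pockets are at (458,109) and (350,245), the worn roller at (328,120) with its mark to the lower left, and the good roller at (468,236). The held roller is upright.

```bash
cat > block.py <<'E'
from h import *
import sys
def block(name):
    c=wcam(name); im=np.load(f"{name}.npz")["frame"]; hsv=cv2.cvtColor(im,cv2.COLOR_RGB2HSV)
    m=cv2.inRange(hsv,(82,90,40),(102,255,255)); m[190:]=0 if False else m[190:]
    m=cv2.morphologyEx(m,cv2.MORPH_OPEN,np.ones((3,3),np.uint8))
    cn=max(cv2.findContours(m,0,cv2.CHAIN_APPROX_NONE)[0],key=cv2.contourArea)[:,0]
    q=cv2.approxPolyDP(cv2.convexHull(cn),6,True)[:,0]; print("quad",(q*1.5625).round(0).tolist())
    P=np.array([atz(c,u,.022)[:2] for u in cn])
    (ce,sz,a)=cv2.minAreaRect((P*1000).astype(np.float32)); print("rect",np.round(ce,1),np.round(sz,1),round(a,2))
    # least-squares square fit
    from scipy.optimize import least_squares
    def res(p):
        cs,sn=np.cos(p[2]),np.sin(p[2]); L=(P-p[:2])@np.array([[cs,-sn],[sn,cs]]); return np.abs(L).max(1)-p[3]
    r=least_squares(res,[ce[0]/1e3,ce[1]/1e3,np.radians(a),.085],loss="soft_l1",f_scale=.001).x
    print("fit",r.round(4),np.degrees(r[2]).round(2))
    ca,sa=np.cos(r[2]),np.sin(r[2])
    return c,im,r,[r[:2]+.04*np.array([sx*ca-sy*sa,sx*sa+sy*ca]) for sx in(-1,1) for sy in(-1,1)]
if __name__=="__main__":
    c,im,r,H=block(sys.argv[1])
    for h in H: print("hole",h.round(4),"px",(proj(c,[*h,.022])*1.5625).round(0))
E
python3 block.py w3; python3 - <<'E'
from h import *
S=1.5625;c=wcam("w3")
for n,uv,z in[("corner",(251,53),.022),("c",(526,24),.022),("c",(534,292),.022),("c",(294,316),.022),("pocket",(458,109),.022),("pocket",(350,245),.022),("worn hub",(325,114),.061),("worn tyre",(332,120),.037),("mark",(302,142),.037),("good hub",(474,240),.061)]:
    print(n,atz(c,np.array(uv)/S,z).round(4))
E
```

```text
quad [[523.0, 25.0], [531.0, 291.0], [294.0, 314.0], [252.0, 55.0]]
rect [ 506.2 -233. ] [168.8 168.8] 6.12
fit [ 0.5061 -0.233   0.106   0.0837] 6.07
hole [ 0.4706 -0.2771] px [331. 121.]
hole [ 0.4621 -0.1975] px [457. 108.]
hole [ 0.5501 -0.2686] px [347. 246.]
hole [ 0.5417 -0.189 ] px [465. 234.]
corner [ 0.4312 -0.3252  0.022 ]
c [ 0.4141 -0.1571  0.022 ]
c [ 0.5816 -0.1396  0.022 ]
c [ 0.5998 -0.3069  0.022 ]
pocket [ 0.4628 -0.1967  0.022 ]
pocket [ 0.5495 -0.2666  0.022 ]
worn hub [ 0.47   -0.2755  0.061 ]
worn tyre [ 0.471  -0.2746  0.037 ]
mark [ 0.4839 -0.2934  0.037 ]
good hub [ 0.5402 -0.1888  0.061 ]
```

```bash
python3 - <<'E'
from h import *
rows([.5494,-.2677,.062],down(np.pi))
E
```

```text
shift [ 0.0498 -0.0845  0.3507] turn [ 0.0006 -0.      0.003 ] t 4.4667
```

```bash
python3 -m creep '[[0.025,-0.042,0.05,0.0006,0,0.003],[0.025,-0.042,0.08,0,0,0],[0,0,0.08,0,0,0],[0,0,0.06,0,0,0],[0,0,0.045,0,0,0],[0,0,0.025,0,0,0],[0,0,0.01,0,0,0],[0,0,0,0,0,0],[0,0,0,0,0,0]]'
python3 - <<'E'
from h import *
rows([.5494,-.2677,.054],down(np.pi))
E
```

```text
clock: 5.22
position: [0.5499, -0.2693, 0.0635]
ee_rot: [0.002, 3.14, -0.002]
force: [0.0, -0.8, -1.1]
width: 0.165
gripper_force: 24.9
shift [0.0012 0.0039 0.0236] turn [-0.0008  0.0007 -0.0005] t 5.2167
```

```bash
python3 -m creep '[[0.001,0.003,0.01,0,0,0],[0,0,0.008,0,0,0],[0,0,0,0,0,0],[0,0,0,0,0,0]]'
for i in 1 2 ; do python3 -m creep '[[0,0,0,0,0,0]]'; done
```

```text
clock: 5.55
position: [0.5486, -0.2684, 0.0554]
ee_rot: [0.003, 3.141, -0.002]
force: [-0.6, 0.2, -1.3]
width: 0.165
gripper_force: 24.9
clock: 5.63
position: [0.5487, -0.2685, 0.0555]
ee_rot: [0.003, 3.141, -0.002]
force: [-0.2, -0.4, -1.1]
width: 0.167
gripper_force: 24.9
clock: 5.72
position: [0.5487, -0.2685, 0.0555]
ee_rot: [0.003, 3.141, -0.002]
force: [0.3, -0.5, -1.3]
width: 0.169
gripper_force: 24.9
```

```bash
python3 -m creep '[[-0.0017,0.002,0,0,0,0],[0,0,0.008,0,0,0],[0,0,0.008,0,0,0],[0,0,0,0,0,0],[0,0,0,0,0,0]]'
python3 -m creep '[[0,0,0.005,0,0,0],[0,0,0,0,0,0]]'
```

```text
clock: 6.13
position: [0.549, -0.2675, 0.0484]
ee_rot: [-0.003, -3.141, 0.002]
force: [0.1, 0.6, -1.0]
width: 0.167
gripper_force: 24.9
clock: 6.3
position: [0.5491, -0.2676, 0.0465]
ee_rot: [-0.003, -3.141, 0.002]
force: [1.0, 0.1, -0.7]
width: 0.166
gripper_force: 24.9
```

```bash
python3 -m creep '[[0,0,0.006,0,0,0],[0,0,0.004,0,0,0],[0,0,0.003,0,0,0],[0,0,0,0,0,0]]'
python3 -m creep '[[0,0,0.003,0,0,0],[0,0,0.003,0,0,0],[0,0,0,0,0,0]]'
```

```text
clock: 6.63
position: [0.5491, -0.2675, 0.0413]
ee_rot: [-0.003, -3.141, 0.002]
force: [0.2, 0.5, -1.9]
width: 0.167
gripper_force: 24.9
clock: 6.88
position: [0.5495, -0.2681, 0.0399]
ee_rot: [0.004, 3.141, -0.003]
force: [-1.2, -0.0, 4.9]
width: 0.167
gripper_force: 25.0
```

```bash
python3 -m creep '[[0,0,0,0,0,0],[0,0,0,0,0,0],[0,0,0,0,0,0],[0,0,0,0,0,0],[0,0,-0.04,0,0,0],[0,0,-0.08,0,0,0],[0,0,-0.08,0,0,0],[0,0,-0.08,0,0,0],[0,0,0,0,0,0]]' 0.2
python3 - <<'E'
from h import *
rows([.5213,.2806,.15],down(np.pi))
E
```

```text
clock: 7.63
position: [0.5524, -0.269, 0.1576]
ee_rot: [0.004, 3.133, -0.007]
force: [1.4, -1.0, 0.1]
width: 0.402
gripper_force: 0.0
shift [0.0811 1.3739 0.0119] turn [-0.0022  0.0042 -0.0011] t 7.6333
```

```bash
python3 -m creep '[[0,0.05,0,-0.0022,0.0042,-0.001],[0,0.1,0,0,0,0],[0,0.1,0,0,0,0],[0.02,0.1,0,0,0,0],[0.02,0.1,0,0,0,0],[0.02,0.1,0,0,0,0],[0.02,0.1,0,0,0,0],[0,0.1,0,0,0,0],[0,0.1,0,0,0,0],[0,0.1,0,0,0,0],[0,0.1,0,0,0,0],[0,0.1,0,0,0,0],[0,0.1,0,0,0,0],[0,0.09,0.012,0,0,0],[0,0.034,0,0,0,0],[0,0,0,0,0,0],[0,0,0,0,0,0],[0,0,0,0,0,0]]'
python3 - <<'E'
from h import *
shot("w4"); rows([.5213,.2806,.037],down(np.pi))
S=1.5625; c=wcam("w4"); im=np.load("w4.npz")["frame"]; hsv=cv2.cvtColor(im,cv2.COLOR_RGB2HSV)
print("expected px",proj(c,[.5213,.2806,.034])*S,proj(c,[.5213,.2806,.058])*S)
t=proj(c,[.5213,.2806,.034]).astype(int); m=np.zeros(im.shape[:2],np.uint8); cv2.circle(m,tuple(map(int,t)),34,255,-1)
w=((hsv[...,1]<60)&(hsv[...,2]>200)&(m>0)).astype(np.uint8)
e,ax,a=cv2.fitEllipse(cv2.convexHull(cv2.findNonZero(w))); print(np.array(e)*S,np.array(ax)*S,atz(c,e,.034).round(4))
E
```

```text
clock: 9.13
position: [0.5175, 0.2804, 0.1483]
ee_rot: [-0.002, -3.133, -0.003]
force: [0.9, -0.8, 0.1]
width: 0.4
gripper_force: 0.0
shift [-0.0116  0.0006  0.2785] turn [ 0.0011 -0.0042 -0.0011] t 9.1833
expected px [397.47228041 305.70736827] [397.49242101 317.68895061]
[398.59490395 305.43100834] [74.09281135 77.61015892] [0.5211 0.2812 0.034 ]
```

```bash
python3 -m creep '[[-0.0116,0.001,0.06,0.0011,-0.0042,0],[0,0,0.08,0,0,0],[0,0,0.07,0,0,0],[0,0,0.045,0,0,0],[0,0,0.023,0,0,0],[0,0,0,0,0,0],[0,0,0,0,0,0],[0,0,0,0,0,0]]' 
python3 - <<'E'
from h import *
rows([.5213,.281,.037],down(np.pi))
E
```

```text
clock: 9.85
position: [0.5226, 0.2826, 0.0385]
ee_rot: [0.001, 3.14, 0.003]
force: [0.2, -1.0, -0.4]
width: 0.402
gripper_force: 0.0
shift [ 0.0031 -0.0039  0.0037] turn [ 0.0009  0.0008 -0.0004] t 9.85
```

```bash
python3 -m creep '[[0.002,-0.003,0.003,0,0,0],[0,0,0,0,0,0],[0,0,0,0,0,0]]'
python3 -m creep '[[0,0,0,0,0,0],[0,0,0,0,0,0],[0,0,0,0,0,0],[0,0,0,0,0,0],[0,0,0,0,0,0]]' 1 25
python3 - <<'E'
from h import *
shot("w5")
c=wcam("w5"); p=np.load("w5.npz")["pos"]; im=np.load("w5.npz")["frame"]
for dx in(-.002,0,.002): print(dx,(proj(c,[p[0]+dx-.022,p[1],.004])*1.5625).round(0))
col=im[170:215,254].astype(int); print([(int((170+i)*1.5625),v.tolist()) for i,v in enumerate(col) if 15<i<32])
E
```

```text
clock: 10.1
position: [0.521, 0.2816, 0.0367]
ee_rot: [0.0, 3.141, 0.002]
force: [-0.2, 0.3, -0.1]
width: 0.398
gripper_force: 0.0
clock: 10.52
position: [0.5207, 0.2815, 0.036]
ee_rot: [0.0, -3.141, -0.001]
force: [0.5, -0.5, -0.2]
width: 0.165
gripper_force: 25.0
-0.002 [397. 291.]
0 [397. 296.]
0.002 [397. 301.]
[(290, [156, 125, 88]), (292, [155, 125, 88]), (293, [154, 123, 87]), (295, [153, 122, 85]), (296, [153, 123, 86]), (298, [154, 128, 96]), (300, [156, 145, 128]), (301, [158, 159, 151]), (303, [158, 162, 156]), (304, [158, 163, 156]), (306, [158, 162, 157]), (307, [157, 161, 155]), (309, [158, 163, 157]), (310, [158, 161, 155]), (312, [158, 162, 157]), (314, [159, 163, 158])]
```

```bash
python3 -m creep '[[0,0,-0.05,0,0,0],[0,0,-0.1,0,0,0],[0,0,-0.1,0,0,0],[0.01,-0.05,-0.08,0,0,0],[0.02,-0.1,-0.01,0,0,0],[0.02,-0.1,0,0,0,0],[0.02,-0.1,0,0,0,0],[0.02,-0.1,0,0,0,0],[0.02,-0.1,0,0,0,0],[0.02,-0.1,0,0,0,0],[0.02,-0.1,0,0,0,0],[0.017,-0.1,0,0,0,0],[0,-0.1,0,0,0,0],[0,-0.1,0,0,0,0],[0,-0.09,0,0,0,0],[0,-0.056,0,0,0,0],[0,0,0,0,0,0],[0,0,0,0,0,0]]'
python3 - <<'E'
from h import *
rows([.462,-.1972,.062],down(np.pi))
E
```

```text
clock: 12.07
position: [0.4536, -0.1983, 0.1713]
ee_rot: [-0.005, -3.141, -0.002]
force: [0.2, 0.6, -2.7]
width: 0.168
gripper_force: 25.0
shift [-0.0212  0.0024  0.2734] turn [ 0.0005 -0.0002 -0.0015] t 12.0667
```

```bash
python3 -m creep '[[-0.021,0.0024,0.04,0,0,0],[0,0,0.08,0,0,0],[0,0,0.07,0,0,0],[0,0,0.05,0,0,0],[0,0,0.025,0,0,0],[0,0,0.01,0,0,0],[0,0,0,0,0,0],[0,0,0,0,0,0],[0,0,0,0,0,0]]'
python3 - <<'E'
from h import *
rows([.462,-.1972,.056],down(np.pi))
E
```

```text
clock: 12.82
position: [0.4634, -0.196, 0.0628]
ee_rot: [-0.0, 3.139, 0.001]
force: [-0.1, 0.6, -1.0]
width: 0.17
gripper_force: 25.0
shift [ 0.0036 -0.003   0.0169] turn [0.0003 0.001  0.0001] t 12.8167
```

```bash
python3 -m creep '[[0.003,-0.0025,0.01,0,0.0005,0],[0,0,0.007,0,0,0],[0,0,0,0,0,0],[0,0,0,0,0,0],[0,0,0,0,0,0]]'
```

```text
clock: 13.23
position: [0.4613, -0.197, 0.0548]
ee_rot: [-0.0, -3.141, -0.002]
force: [-0.5, -0.7, -0.4]
width: 0.164
gripper_force: 25.0
```

```bash
python3 -m creep '[[0,0,0.006,0,0,0],[0,0,0.006,0,0,0],[0,0,0.005,0,0,0],[0,0,0,0,0,0],[0,0,0,0,0,0]]'
```

```text
clock: 13.65
position: [0.4611, -0.1968, 0.0477]
ee_rot: [0.0, -3.14, -0.002]
force: [-0.2, 0.5, -1.2]
width: 0.166
gripper_force: 25.0
```

Entered the pocket (underside at about 15 mm). Going on down.

```bash
python3 -m creep '[[-0.001,0,0.006,0,0,0],[0,0,0.006,0,0,0],[0,0,0.003,0,0,0],[0,0,0,0,0,0]]'
python3 -m creep '[[0,0,0.003,0,0,0],[0,0,0.003,0,0,0],[0,0,0,0,0,0]]'
```

```text
clock: 13.98
position: [0.4614, -0.1968, 0.0416]
ee_rot: [0.0, -3.14, -0.002]
force: [-0.1, 0.4, -0.9]
width: 0.169
gripper_force: 25.0
clock: 14.23
position: [0.4616, -0.1968, 0.0393]
ee_rot: [0.0, -3.14, -0.002]
force: [0.2, -0.2, -1.7]
width: 0.164
gripper_force: 25.0
```

```bash
python3 -m creep '[[0,0,0.002,0,0,0],[0,0,0.002,0,0,0],[0,0,0,0,0,0]]'
python3 -m creep '[[0,0,0,0,0,0],[0,0,0,0,0,0],[0,0,0,0,0,0],[0,0,0,0,0,0],[0,0,-0.04,0,0,0],[0,0,-0.08,0,0,0],[0,0,-0.08,0,0,0],[0,0,-0.08,0,0,0],[-0.05,-0.02,-0.06,0,0,0],[-0.08,-0.05,-0.06,0,0,0],[-0.08,-0.02,0,0,0,0],[0,0,0,0,0,0],[0,0,0,0,0,0],[0,0,0,0,0,0]]' 0.2
python3 - <<'E'
from h import *
shot("w6"); rows([.47,-.2755,.04],down(np.pi))
im=np.load("w6.npz")["frame"][:230,100:420]; cv2.imwrite("pics/w6c.png",cv2.resize(im[:,:,::-1],(800,575),interpolation=cv2.INTER_CUBIC))
E
python3 block.py w6
```

```text
clock: 14.48
position: [0.4617, -0.1973, 0.0386]
ee_rot: [-0.001, -3.141, -0.001]
force: [-2.6, 0.5, 8.8]
width: 0.169
gripper_force: 25.0
clock: 15.65
position: [0.5428, -0.2314, 0.1954]
ee_rot: [0.0, -3.139, -0.002]
force: [0.6, -0.1, 0.8]
width: 0.402
gripper_force: 0.0
shift [ 0.1802 -0.111   0.3891] turn [ 0.0008 -0.0013 -0.    ] t 15.7
quad [[517.0, 69.0], [528.0, 330.0], [291.0, 353.0], [245.0, 100.0]]
rect [ 506.3 -233. ] [169.1 168.8] 6.17
fit [ 0.5061 -0.2329  0.1062  0.0838] 6.09
hole [ 0.4706 -0.277 ] px [326. 165.]
hole [ 0.4621 -0.1974] px [451. 151.]
hole [ 0.5502 -0.2685] px [343. 287.]
hole [ 0.5417 -0.1889] px [460. 274.]
```

View pics/w6c.png

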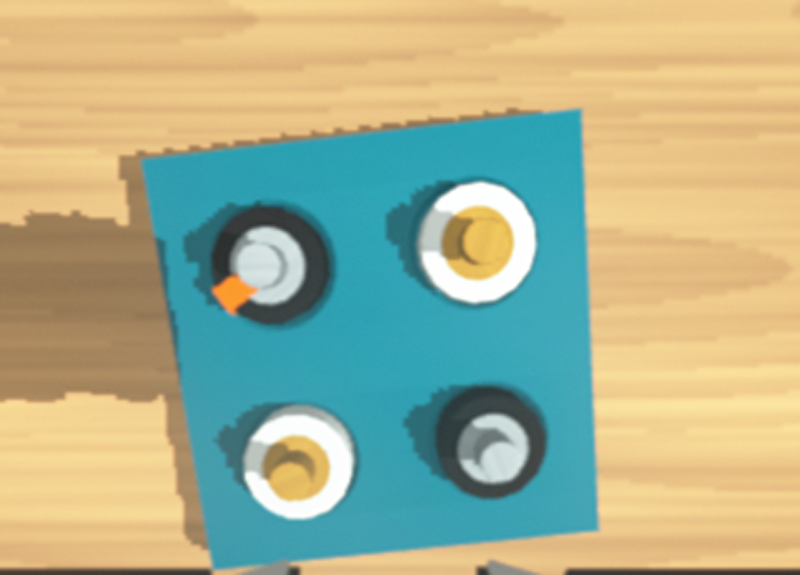

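Both white rollers sit in their pockets with the same look as the black ones. Crop coordinates: worn hub top (262,264), tyre-top centre (271,265), orange mark quad centred at about (235,292), good roller at (498,460).

```bash
python3 - <<'E'
from h import *
c=wcam("w6"); f=lambda u:np.array(u)/2.5+[100,0]
hub=atz(c,f((262,264)),.061); ty=atz(c,f((271,265)),.037)
im=np.load("w6.npz")["frame"]; hsv=cv2.cvtColor(im,cv2.COLOR_RGB2HSV)
m=cv2.inRange(hsv,(5,150,150),(20,255,255)); m[:,:170]=0; m[:,220:]=0; m[140:]=0
P=cv2.findNonZero(m)[:,0]; mk=atz(c,P.mean(0),.037)
k=cv2.inRange(hsv,(0,0,0),(180,255,90)); 
print("hub",hub.round(4),"tyre",ty.round(4),"mark px",P.mean(0),len(P),"mark",mk.round(4))
for C in (hub,ty,np.array([.4706,-.2765,0])):
    d=mk-C; print("yaw",np.degrees(np.arctan2(d[1],d[0])).round(1),"r",np.hypot(*d[:2]).round(4))
for u in[(235,273),(258,291),(234,315),(212,292)]: print(atz(c,f(u),.037).round(4))
E
```

```text
hub [ 0.4709 -0.2749  0.061 ] tyre [ 0.4711 -0.275   0.037 ] mark px [192.59285714 116.74285714] 140 mark [ 0.481  -0.2906  0.037 ]
yaw -57.2 r 0.0187
yaw -57.4 r 0.0184
yaw -53.5 r 0.0175
[ 0.474  -0.2889  0.037 ]
[ 0.4807 -0.2804  0.037 ]
[ 0.4897 -0.29    0.037 ]
[ 0.481 -0.298  0.037]
```

```bash
python3 -m creep '[[0.09,-0.055,0.05,0,0,0.055],[0.08,0,0.05,0,0,0.055],[0,0,0.05,0,0,0.055],[0,0,0,0,0,0.055],[0,0,0,0,0,0.055],[0,0,0,0,0,0.055],[0,0,0,0,0,0.055],[0,0,0,0,0,0.055],[0,0,0,0,0,0],[0,0,0,0,0,0]]'
python3 - <<'E'
from h import *
rows([.4709,-.2752,.12],down(np.radians(127)))
E
```

```text
clock: 16.53
position: [0.4789, -0.2471, 0.1383]
ee_rot: [-1.391, -2.815, -0.001]
force: [1.0, 0.4, 0.0]
width: 0.399
gripper_force: 0.0
shift [-0.0437 -0.0585  0.0456] turn [-0.0002 -0.001   0.0034] t 16.5333
```

```bash
python3 -m creep '[[-0.044,-0.0585,0.045,0,0,0.0034],[0,0,0,0,0,0],[0,0,0,0,0,0],[0,0,0,0,0,0]]'
python3 - <<'E'
from h import *
shot("w7"); rows([.4709,-.2752,.04],down(np.radians(127)))
c=wcam("w7"); S=2.5
for z in(.037,.061): print(((proj(c,[.4709,-.2752,z])-[150,90])*4).round(0))
im=np.load("w7.npz")["frame"][90:240,150:350]; cv2.imwrite("pics/w7c.png",cv2.resize(im[:,:,::-1],(800,600),interpolation=cv2.INTER_CUBIC))
E
```

```text
clock: 16.87
position: [0.4712, -0.2756, 0.1203]
ee_rot: [-1.404, -2.808, -0.001]
force: [0.2, 0.4, 0.6]
width: 0.401
gripper_force: 0.0
shift [ 0.0009 -0.0015  0.2012] turn [ 0.0001 -0.0009 -0.0007] t 16.9167
[420. 440.]
[421. 477.]
```

View pics/w7c.png

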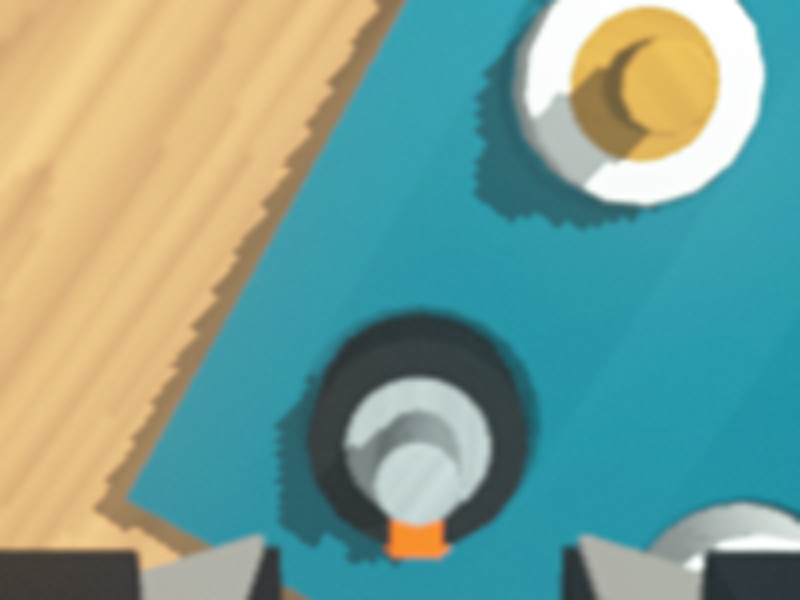

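The mark is at the bottom centre (418,540) and the hub top at (418,482), so the mark points exactly along tool −x. Grasping now.

```bash
python3 -m creep '[[0.0009,-0.001,0.05,0,0,0],[0,0,0.06,0,0,0],[0,0,0.05,0,0,0],[0,0,0.03,0,0,0],[0,0,0.011,0,0,0],[0,0,0,0,0,0],[0,0,0,0,0,0]]'
python3 -m creep '[[0,0,0,0,0,0],[0,0,0,0,0,0],[0,0,0,0,0,0],[0,0,0,0,0,0],[0,0,0,0,0,0]]' 1 40
python3 -m creep '[[0,0,-0.01,0,0,0],[0,0,-0.02,0,0,0],[0,0,-0.04,0,0,0],[0,0,-0.08,0,0,0],[0,0,-0.09,0,0,0],[0,0,-0.09,0,0,0],[0,0,-0.09,0,0,0],[0,0,-0.09,0,0,0],[0,0,0,0,0,0],[0,0,0,0,0,0]]'
python3 - <<'E'
from h import *
# viewing pose for the phone: tool yaw 166 deg, tilted 45 deg so that the wrist camera looks at it
ps=np.radians(-14); 
for tilt,pos in((25,[.45,.0,.25]),(50,[.42,.06,.30])):
    t=np.radians(tilt); z=np.array([np.sin(t)*np.cos(ps),np.sin(t)*np.sin(ps),-np.cos(t)]); y=np.array([-np.sin(ps),np.cos(ps),0]); x=np.cross(y,z)
    rv=R.from_matrix(np.c_[x,y,z]); rows(pos,rv.as_rotvec())
    M=np.load("w7.npz")["mount"]; K=np.load("w7.npz")["intrinsics"]; c=(K,rv.as_matrix()@M[:3,:3],rv.as_matrix()@M[:3,3]+pos)
    print(tilt,"cam",c[2].round(3),"lens px",(proj(c,[.73,.02,.27])*1.5625).round(0))
E
```

```text
clock: 17.5
position: [0.4715, -0.2755, 0.0406]
ee_rot: [-1.405, -2.809, -0.001]
force: [-0.2, -0.2, 0.9]
width: 0.399
gripper_force: 0.0
clock: 17.92
position: [0.4712, -0.2758, 0.0404]
ee_rot: [-1.407, -2.808, -0.001]
force: [-0.7, -0.3, 3.6]
width: 0.162
gripper_force: 40.0
clock: 18.75
position: [0.4721, -0.2765, 0.2465]
ee_rot: [1.405, 2.806, 0.002]
force: [-1.2, -0.2, -1.5]
width: 0.164
gripper_force: 40.0
shift [ 0.5865  0.3698 -0.0093] turn [-0.0705 -0.1986 -0.3216] t 18.75
25 cam [0.323 0.031 0.363] lens px [532. 677.]
shift [ 0.7512  0.3999 -0.1346] turn [-0.1416 -0.3984 -0.3057] t 18.75
50 cam [0.259 0.1   0.347] lens px [437. 443.]
```

The worn roller is lifted and held (width 0.164, grip 40 N). For the phone's pose I'll enlarge it in the stored top and side images.

```bash
python3 - <<'E'
from h import *
t=load("top")["frame"][85:145,220:292]; s=load("side")["frame"][140:200,315:375]
# top crop x5.5, side crop x6.6
a=cv2.resize(t[:,:,::-1],None,fx=5.5,fy=5.5,interpolation=cv2.INTER_CUBIC); b=cv2.resize(s[:,:,::-1],None,fx=6.5,fy=6.5,interpolation=cv2.INTER_CUBIC)
o=np.zeros((400,800,3),np.uint8); o[:a.shape[0],:a.shape[1]]=a; o[:b.shape[0],400:400+b.shape[1]]=b; cv2.imwrite("pics/ph.png",o)
E
```

```text
(no output)
```

View pics/ph.png

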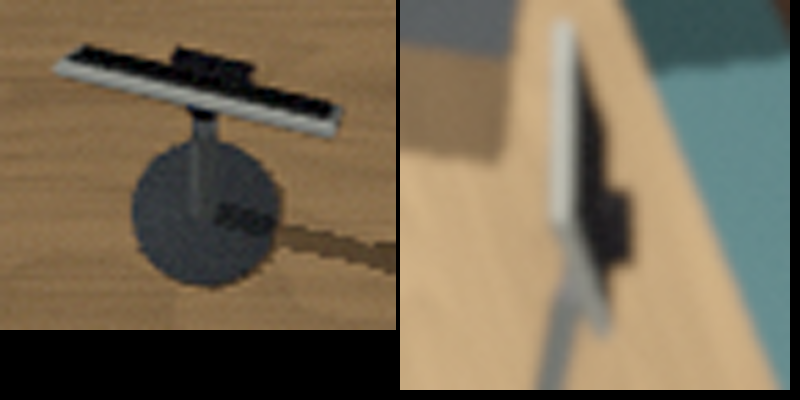

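Top crop: the phone's front-top edge runs from (54,70) to (330,136), and its back-top corners are at (75,47) and (343,107). Side crop: the front-top corners are at (555,20) far and (553,224) near, and the bottom of the near end is at about (603,335).

```bash
cat > ph.py <<'E'
from h import *
from scipy.optimize import least_squares
ct,cs=cam(load("top")),cam(load("side"))
T=lambda u:np.array(u)/5.5+[220,85]-.4
Sd=lambda u:(np.array(u)-[400,0])/6.5+[315,140]-.4
obs=[(ct,T((54,70)),(0,.075,.037)),(ct,T((330,136)),(0,-.075,.037)),(ct,T((75,47)),(.012,.075,.037)),(ct,T((343,107)),(.012,-.075,.037)),
 (cs,Sd((555,20)),(0,.075,.037)),(cs,Sd((553,224)),(0,-.075,.037)),(cs,Sd((603,335)),(.006,-.075,-.037))]
def PR(yaw): return R.from_euler("ZY",[yaw,-25*np.pi/180]).as_matrix()
def res(p): return np.concatenate([proj(c,PR(p[3])@np.array(q)+p[:3])-u for c,u,q in obs])
r=least_squares(res,[.73,.02,.27,-.24],loss="soft_l1"); lens=r.x[:3]; yaw=r.x[3]; P=PR(yaw)
focus=lens+P@[-.15,0,0]
if __name__=="__main__":
    print("lens",lens.round(4),"yaw",np.degrees(yaw).round(1),"res",r.fun.round(1)); print(P.round(3),"focus",focus.round(4))
    worn=focus-P@[.022,0,.015]; tcp=worn+P@[0,0,.0335]; print("worn",worn.round(4),"tcp",tcp.round(4))
    rv=R.from_matrix(P@np.diag([-1,1,-1])).as_rotvec(); rows(tcp,rv)
E
python3 ph.py
```

```text
lens [0.755  0.0085 0.2801] yaw -13.9 res [ 0.1 -0.1  1.3 -0.1 -2.9 -0.1 -0.1  1.  -0.1 -0.1 -0.4 -0.4  1.2  0.7]
[[ 0.88   0.24  -0.41 ]
 [-0.218  0.971  0.102]
 [ 0.423  0.     0.906]] focus [0.623  0.0412 0.2167]
worn [0.6098 0.0445 0.1938] tcp [0.5961 0.0479 0.2242]
shift [0.4638 0.7337 0.0565] turn [-0.0706 -0.1986 -0.3223] t 18.75
```

```bash
python3 -m creep '[[0,0,0,-0.0088,-0.0248,-0.0403],[0,0,0,-0.0088,-0.0248,-0.0403],[0,0,0,-0.0088,-0.0248,-0.0403],[0,0,0,-0.0088,-0.0248,-0.0403],[0,0,0,-0.0088,-0.0248,-0.0403],[0,0,0,-0.0088,-0.0248,-0.0403],[0,0,0,-0.0088,-0.0248,-0.0403],[0,0,0,-0.0088,-0.0248,-0.0403],[0,0,0,0,0,0],[0,0,0,0,0,0]]'
python3 ph.py | tail -1
```

```text
clock: 19.58
position: [0.4696, -0.2756, 0.2427]
ee_rot: [0.336, 2.695, -0.07]
force: [0.2, -0.4, -1.3]
width: 0.161
gripper_force: 40.0
shift [-0.0784  0.8615  0.0887] turn [-0.     -0.0042 -0.0025] t 19.5833
```

```bash
python3 -m creep '[[-0.007,0.04,0.008,0,0,0],[-0.007,0.08,0.008,0,0,0],[-0.007,0.08,0.008,0,0,0],[-0.007,0.08,0.008,0,0,0],[-0.007,0.08,0.008,0,0,0],[-0.007,0.08,0.008,0,0,0],[-0.007,0.08,0.008,0,0,0],[-0.007,0.08,0.008,0,0,0],[-0.007,0.08,0.008,0,0,0],[-0.007,0.08,0.008,0,0,0],[-0.007,0.06,0.008,0,0,0],[0,0.04,0,0,0,0],[0,0,0,0,0,0],[0,0,0,0,0,0],[0,0,0,0,0,0]]'
python3 ph.py | tail -1
```

```text
clock: 20.83
position: [0.5953, 0.0473, 0.2244]
ee_rot: [0.332, 2.693, -0.074]
force: [-0.0, -0.2, -1.2]
width: 0.165
gripper_force: 40.0
shift [-0.0011  0.0019  0.0011] turn [-0.0009 -0.0028 -0.0009] t 20.8333
```

```bash
python3 - <<'E'
from ph import *
from cell import arm
o=np.zeros((400,800,3),np.uint8)
for i,n in enumerate(("top","side")):
    d=arm.get_image(n); c=cam(d); f=proj(c,focus); l=proj(c,lens); x0,y0=(f-[45,45]).astype(int); k=400/90
    o[:,i*400:i*400+400]=cv2.resize(d["frame"][y0:y0+90,x0:x0+90,::-1],(400,400),interpolation=cv2.INTER_CUBIC)
    print(n,"focus",((f-[x0,y0])*k+[i*400,0]).round(0),"lens",((l-[x0,y0])*k+[i*400,0]).round(0),[((proj(c,focus+P@np.array(q))-[x0,y0])*k+[i*400,0]).round(0).tolist() for q in((0,0,.015),(0,0,-.015),(-.022,0,.039))])
cv2.imwrite("pics/fin.png",o)
E
```

```text
top focus [204. 201.] lens [251. -15.] [[201.0, 207.0], [207.0, 196.0], [190.0, 246.0]]
side focus [604. 202.] lens [812. 155.] [[596.0, 187.0], [611.0, 218.0], [555.0, 168.0]]
```

View pics/fin.png

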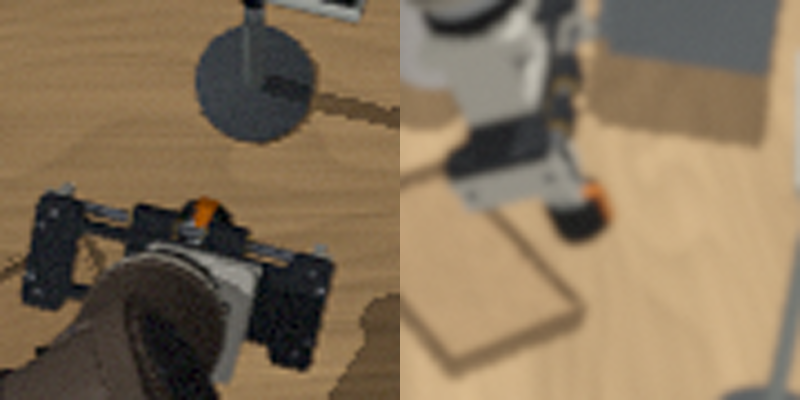

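The orange mark is at (205,208) in the top view and (598,198) in the side view, matching the predicted focus and facing the phone. Handing in.

```bash
python3 -m creep '[[0,0,0,0,0,0],[0,0,0,0,0,0],[0,0,0,0,0,0]]'; python3 -c "
from cell import arm
print(arm.sign_off())"
```

```text
clock: 21.18
position: [0.5953, 0.0472, 0.225]
ee_rot: [0.33, 2.692, -0.072]
force: [-0.0, -0.0, -1.2]
width: 0.163
gripper_force: 40.0
the job is handed in; nothing more can be done
None
```

Both new rollers are in their pockets and released, and the worn roller is held still at the focus with its mark facing the phone; I handed the job in at 21 s, but sign-off returned no verdict.

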